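Clear the viewing ring and slide the specimen dish into it

ROBOT

A 6-joint arm with a two-finger parallel gripper is mounted at the origin on the work surface. World frame = base frame: x ahead of the robot, y to its left, z up, the work surface at z = 0. Lengths are in m, angles in rad, forces in N, time in s.
With the tool pointing down it reaches from about 0.3 to 0.775 m from the base axis. Payload 14.6 kg.
Tool frame: the origin (TCP) lies midway between the tips of the shut fingers; the grasp point (between the pads) lies 19 mm behind it (ctrl.pinch_z is the z of the grasp point in the tool frame, in m); z points along the fingers, y is the line along which they close (so a half turn about z gives the same grasp; the last joint's range is limited). The gripper opens to 94 mm and grips with 3 to 60 N. Pads are 16 mm wide; open, the fingers measure 119 mm over their backs; the gripper's body (75 mm by 177 mm) begins 78 mm behind the grasp point.
Start: joints at [1.035, 0.3, 1.521, -0, 1.321, -0.067], TCP at [0.248, 0.491, 0.205] pointing down, gripper open.
Joint ranges: [-3.03, 3.03], [-0.79, 2.21], [0.23, 2.52], [-1.04, 4.18], [0, 3.07], [-2.55, 2.55]. Speed limits (rad/s): [2.22, 2.22, 2.57, 3.14, 3.14, 3.14].

INTERFACE

Orientations are given as [roll, pitch, yaw] about the fixed x, y, z axes, in that order (R = Rz(yaw) Ry(pitch) Rx(roll)).
In Python, from station import ctrl, camera, ticket gives the robot as it stands. The module is installed in compiled form; this text tells all that it offers.
- The arm moves only by the shell command python3 -m inch 'ROWS' [FORCE]. ROWS is text: rows parted by semicolons, each of 7 numbers parted by spaces: the opening, from -1 (shut) to 1 (fully open), then the shift along the tool's x, y, z in units of 0.03 m (1.0 is 0.03 m), then the turn, a rotation vector about the tool's x, y, z in units of 10 degrees (1.0 is 10 degrees). In form: grip dx dy dz rx ry rz; .... A call has 1 to 10 rows; each row shifts and turns the commanded pose from where the row before left it, along the tool's axes as they then stand; what a row does not reach is not made up. A row lasts 1/8 s, in which the tool goes at most 62.5 mm and 10.7 degrees, less where a joint would pass 70% of its speed; a pose out of reach is approached as far as the arm can. A call with a number of a shift or a turn outside -1 to 1 is refused whole. A call with a gripper value outside its range is refused whole. The fingers move at their own pace and stop on an object; FORCE is the grip in N (left out, the last holds). Time passes only in rows, so rows that do not move let the fingers close. It gives the time, the measured TCP pose, the force, the opening and the grip force at its end, in the units of the state.
- ctrl.get_obs(): the state, without advancing time (a new reading comes with each control period).
- camera(name): name is "side" or "top"; returns a dict with "img" (400x640x3 uint8, blue, green, red), "range_z" (400x640 float32, m along the optical axis (not along the pixel's ray), 0 where there is no reading), "intrinsics" (3x3 intrinsics, pixels), "k1" (the pictures are not rectified: a ray, as slopes to the right and down, at radius r is drawn at 1 + k1 r^2 times it, then the intrinsics apply), "view" (4x4, takes a point from world to camera coordinates). Camera axes: x right, y down, z forward; pixel columns grow to the right and rows downward; lengths in m; the calibration is good to about 2 mm. A picture is of the moment at which its call begins.
- ticket.hand_in(): hands the job in; it is judged then, once.
The state is a dict: "time_s": time; "qpos": joint angles; "joint_vel": joint speeds; "tau": joint torques, N m; "ee_pos": TCP position; "eef_rot": TCP orientation; "force": force on the tool from outside, world axes, zero at the start; "moment": the same for the moment, N m; "grip_width": finger opening in m; "grip_force": force on a finger pad.
Only numpy, scipy, OpenCV 4.12 (cv2) and the standard library are available. Lean on these libraries where they do the work, as an engineer would, in place of code of your own. Each camera call takes 0.05 s, during which the arm holds its last target. There are 200 camera calls.

TASK

Someone left a small vial and a steel scoop on the camera's viewing spot, the black ring marked on the bench. Put them away first, the vial standing in the tray with the other vials and the scoop lying flat in the instrument tray; then slide the big covered specimen dish along the bench, without lifting or tipping it, until it sits wholly inside the black ring. Leave the beaker, the amber bottle and the white jar where they stand.

Things in the scene. Friction and masses are not known exactly. Their poses are not given: they have to be found in the camera images.
- spot: Viewing spot: a thin black ring printed flat on the white bench, inner diameter 130 mm, outer 138 mm, no height. Origin: its centre, on the bench. Its yaw means nothing. At the start the vial and scoop are on it.
- dish: Covered specimen dish: flat round aluminium dish with a clear lid, 110 mm diameter, 25 mm high, about 0.25 kg, with a white liner and four brown fossil pieces fixed inside; too wide to grasp. Loose, left or right of the ring. Origin: centre of its underside; z up.
- vial: Small glass vial with black cap and paper band, 28 mm diameter, 60 mm high, standing upright. Loose. Origin: centre of its underside; z along it, up.
- scoop: Steel scoop lying flat, 140 mm long along its x, 8 mm thick. Handle 10 mm wide from x = -70 to +30 mm, flat bowl end 22 mm wide from x = +28 to +70 mm. Loose, about 50 g, centre of mass at x = about +13 mm. Origin: middle of its underside.
- vial_tray: Fixed square white plastic tray, 120 x 120 mm outside, 25 mm high, walls and floor 4 mm; three vials like the loose one are fixed in a row along its +x side (centres at x = +38 mm, y = -36, 0, +36). Origin: centre of its underside.
- vial_place (a point): Middle of the vial tray's free floor (18 mm to the -x side of the tray's centre, on the floor, 4 mm above the bench). Axes as the tray's.
- tool_tray: Instrument tray: fixed oblong white plastic tray, 120 mm (x) by 200 mm (y) outside, 25 mm high, walls and floor 4 mm; a thin steel spatula with a black handle is fixed along its +x side (x from +33 to +51 mm, at most 11 mm above the underside). Origin: centre of its underside.
- tool_place (a point): Middle of the instrument tray's free floor (12 mm to the -x side of the tray's centre, on the floor, 4 mm above the bench). Axes as the tray's; the long side runs along y.
- beaker: Bystander: empty glass beaker, 70 mm diameter, 95 mm high, standing left or right of the ring, where the dish is not. Origin: centre of its underside.
- bottle: Bystander: amber bottle, 46 mm diameter, 110 mm high, beyond the ring. Origin: centre of its underside.
- jar: Bystander: white jar, 52 mm diameter, 60 mm high, beyond the ring. Origin: centre of its underside.
- viewer: Fixed inspection camera on a short stand beyond the ring: grey foot 90 x 110 mm, from 15 mm before to 75 mm beyond the origin; camera head up to 180 mm high, reaching about 20 mm before the origin. Origin: on the bench.
Not all that is in view belongs to the job. Leave any purple look-alike of the dish alone. Of the things that look like the vial, the smaller one is meant.

How it is judged:
By the outcome, as a careful person would: the job done as asked, in the order asked, and still so for the second after the job is handed in, with the robot touching nothing.
It also fails if it takes over 72 s, if anything falls off the work surface, if the arm or the gripper's body presses on something with over 40 N, if the wrist force passes 120 N, or if a joint passes its speed limit or range.

## Working session

There is one attempt and no reset: what is moved stays moved. The work goes in short steps, Python scripts to look and compute and a shell command to move; the robot and the scene stay as the last step left them, time stands still between calls to the robot, and variables do not carry over. Pictures are saved under pics/ and viewed, at most 10 in all, crops included, and the job is handed in when it is done.

```bash
mkdir -p pics
cat > h.py <<'E'
import numpy as np, cv2
from station import ctrl, camera
def grab(n):
    c=camera(n); return c
def ray(c,u,v):
    K=np.array(c["intrinsics"]);k=c["k1"]
    d=np.array([(u-K[0,2])/K[0,0],(v-K[1,2])/K[1,1]]);s=d.copy()
    for _ in range(30): s=d/(1+k*(s@s))
    return np.array([s[0],s[1],1.])
def onplane(c,u,v,z):
    V=np.array(c["view"]);R=V[:3,:3];t=V[:3,3];o=-R.T@t;d=R.T@ray(c,u,v)
    return o+d*(z-o[2])/d[2]
def pt(c,u,v):
    V=np.array(c["view"]);R=V[:3,:3];t=V[:3,3]
    return R.T@(ray(c,u,v)*c["range_z"][int(v),int(u)]-t)
def proj(c,p):
    V=np.array(c["view"]);q=V[:3,:3]@np.array(p)+V[:3,3];s=q[:2]/q[2];s=s*(1+c["k1"]*(s@s));K=np.array(c["intrinsics"])
    return K[0,0]*s[0]+K[0,2],K[1,1]*s[1]+K[1,2]
E
python3 - <<'E'
from h import *
for n in("top","side"):
    c=grab(n);cv2.imwrite(f"pics/{n}0.png",c["img"]);np.savez(f"{n}0.npz",**c)
    V=c["view"];print(n,c["intrinsics"].tolist(),c["k1"],(-V[:3,:3].T@V[:3,3]).round(3),V[:3,:3].round(2).tolist())
o=ctrl.get_obs();print(o,ctrl.pinch_z)
E
```

```text
top [[468.502601468304, 0.0, 322.96954167235356], [0.0, 468.502601468304, 199.6910599400828], [0.0, 0.0, 1.0]] -0.13699680791613653 [0.357 0.002 1.366] [[0.02, -1.0, -0.0], [-0.99, -0.02, -0.13], [0.13, 0.0, -0.99]]
side [[405.1509307282842, 0.0, 316.0415694213355], [0.0, 405.1509307282842, 200.06443426432156], [0.0, 0.0, 1.0]] 0.029148848529421317 [ 0.248 -0.62   0.744] [[0.91, -0.42, -0.02], [-0.31, -0.65, -0.7], [0.28, 0.64, -0.72]]
{'time_s': 0.1, 'qpos': array([ 1.03538302e+00,  3.00389355e-01,  1.52149874e+00, -1.14619272e-05,
        1.32073689e+00, -6.65973628e-02]), 'joint_vel': array([ 0.00068939, -0.00069676, -0.00206699, -0.00011549, -0.00217518,
       -0.00047306]), 'tau': array([ 1.95813154e-03, -5.32646799e+01, -3.53282726e+01,  7.09909969e-02,
        2.35158240e-02, -1.51103832e-04]), 'ee_pos': array([0.2483893 , 0.4904505 , 0.20496601]), 'eef_rot': array([-3.14056187e+00, -5.76217947e-05,  2.67277952e+00]), 'force': array([-0.22946513,  0.19256133, -0.27075271]), 'moment': array([ 0.00342166,  0.01304377, -0.02691227]), 'grip_force': 0.0, 'grip_width': 0.09405905737910714} -0.0188
```

View pics/top0.png

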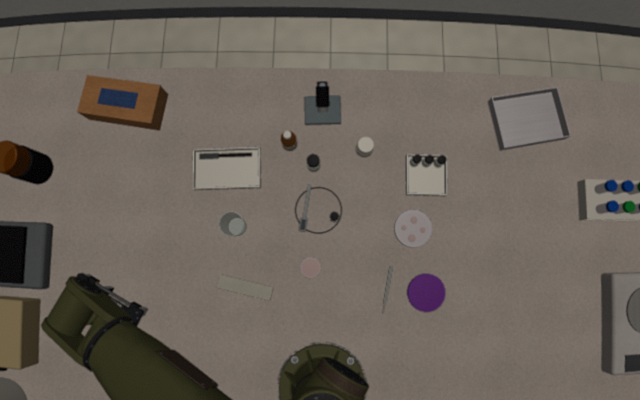

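View pics/side0.png

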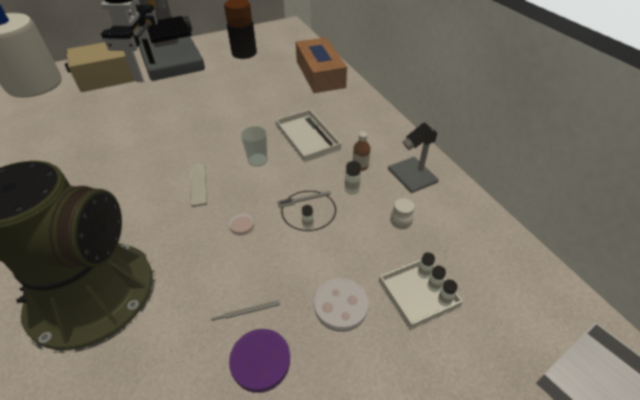

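The top view shows:
- **Ring and the items on it:** ring at (318,210), small vial at (334,216), scoop along (309,186)-(302,230).
- **Dish and trays:** dish at (413,228), vial tray at (427,174), tool tray at (227,169).
- **Bystanders:** beaker (232,224), bottle (289,139), jar (366,146), viewer (322,105).

The side view shows:
- **Ring and the items on it:** ring at (308,210), vial cap at (307,211).
- **Other items:** dish (341,303), purple disc (260,359).

Possible look-alikes:
- **Vial:** small one on the ring (334,216), larger one (313,161), and the three tray vials (417/430/442,159).
- **Scoop:** steel scoop (305,208), rod (388,288), and spatula (225,155).
- **Dish:** clear-lidded (413,228), purple (426,292), and small pink lid (311,267).

I choose the vial and scoop on the ring and the clear-lidded dish.

Run:
```python
from h import *
t=dict(np.load("top0.npz"));s=dict(np.load("side0.npz"))
a=cv2.resize(t["img"][135:245,265:375],(400,400),interpolation=cv2.INTER_CUBIC)
b=cv2.resize(s["img"][155:255,260:360],(400,400),interpolation=cv2.INTER_CUBIC)
cv2.imwrite("pics/crop.png",cv2.convertScaleAbs(np.hstack([a,b]),alpha=1.5))
a=cv2.resize(t["img"][130:260,180:270],(415,600),interpolation=cv2.INTER_CUBIC)
b=cv2.resize(t["img"][140:260,380:455],(375,600),interpolation=cv2.INTER_CUBIC)
cv2.imwrite("pics/crop2.png",cv2.convertScaleAbs(np.hstack([a,b]),alpha=1.5))
# dark blobs
for n,c in(("top",t),("side",s)):
    g=cv2.cvtColor(c["img"],cv2.COLOR_BGR2GRAY);m=(g<55).astype(np.uint8)
    N,L,S,C=cv2.connectedComponentsWithStats(m)
    for i in range(1,N):
        if 12<S[i,4]<900 and 100<C[i][1]<320 and 180<C[i][0]<480: print(n,S[i],C[i].round(1),pt(c,*C[i]).round(3))
for nm,u,v in(("bench",340,250),("dish",413,245),("vtray floor",420,185),("ttray floor",227,175),("scoop",305,208),("scoopbowl",303,226)): print(nm,pt(t,u,v).round(4))
for nm,u,v in(("bench",300,260),("vtray floor",410,295),("ttray floor",300,135),("dish",341,320)): print("s",nm,pt(s,u,v).round(4))
```

```text
top [281 133  15  17 144] [288.9 141.9] [0.689 0.104 0.085]
top [200 153  51   5 153] [222.5 155.1] [0.665 0.307 0.013]
top [307 154  12  13 127] [312.7 160.4] [0.637 0.036 0.085]
top [413 155   8   9  56] [416.5 158.8] [ 0.651 -0.258  0.067]
top [425 156   9   8  60] [428.9 159.3] [ 0.651 -0.294  0.067]
top [437 156   9   8  57] [441.2 159.6] [ 0.652 -0.332  0.06 ]
top [330 212   9   9  57] [334.  216.2] [ 0.484 -0.026  0.06 ]
top [301 220   4   9  27] [302.7 224. ] [0.465 0.064 0.007]
top [407 275  37  36 839] [426.6 294.1] [ 0.269 -0.294  0.025]
side [408 123  29  24 400] [422.5 135.1] [ 0.801 -0.002  0.149]
side [315 127  16  17  20] [322.  134.3] [0.664 0.274 0.012]
side [355 149  12   6  29] [359.4 152.3] [0.688 0.094 0.067]
side [347 161  14  14 155] [353.3 168. ] [0.632 0.026 0.086]
side [303 206   9  10  69] [306.8 210.4] [ 0.482 -0.031  0.06 ]
side [423 254  11  11 101] [427.8 258.9] [ 0.651 -0.263  0.062]
side [433 267  12  12 117] [438.3 272.4] [ 0.649 -0.299  0.063]
side [444 281  12  13 128] [449.4 286.6] [ 0.649 -0.334  0.062]
bench [ 0.3912 -0.046   0.0057]
dish [ 0.408  -0.2541  0.0283]
vtray floor [ 0.5866 -0.281   0.0029]
ttray floor [0.6056 0.2917 0.0075]
scoop [0.5115 0.0579 0.0072]
scoopbowl [0.4583 0.0623 0.0136]
s bench [ 0.4281 -0.1116 -0.0005]
s vtray floor [ 0.5989 -0.2913  0.0025]
s ttray floor [0.6066 0.309  0.0044]
s dish [ 0.4387 -0.291   0.024 ]
```

View pics/crop.png

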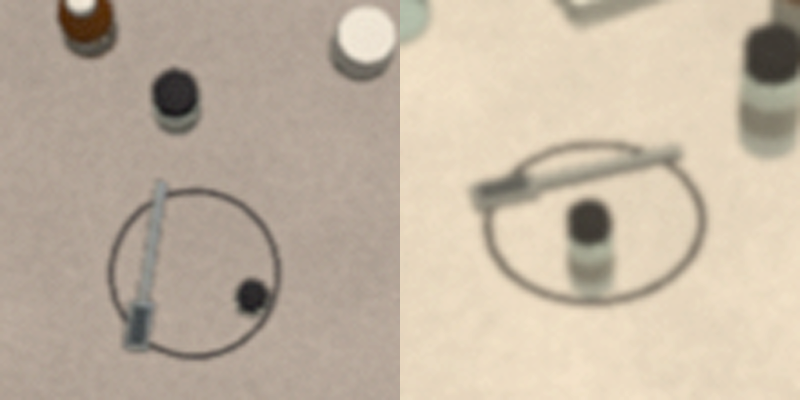

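View pics/crop2.png

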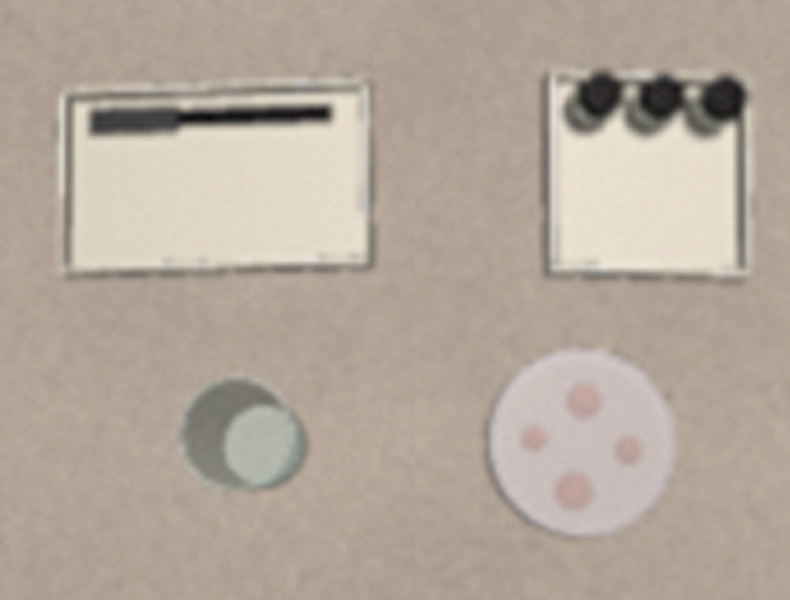

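The crop confirms it: the small vial has its cap at (334,216) and the larger look-alike stands outside the ring at (313,160). The scoop's bowl is toward the robot at (303,230) and its handle end is at (309,186). Both trays are clear.

Run:
```python
from h import *
t=dict(np.load("top0.npz"));s=dict(np.load("side0.npz"))
def tri(pa,pb):
    A=[];B=[]
    for c,p in((t,pa),(s,pb)):
        V=c["view"];R=V[:3,:3];o=-R.T@V[:3,3];d=R.T@ray(c,*p);d/=np.linalg.norm(d);P=np.eye(3)-np.outer(d,d);A.append(P);B.append(P@o)
    x=np.linalg.lstsq(np.vstack(A),np.hstack(B),rcond=None)[0]
    return x.round(4),np.linalg.norm(np.vstack(A)@x-np.hstack(B)).round(4)
print("vialcap",tri((334,216.2),(306.8,210.4)))
T=lambda x,y:(265+x/3.636,135+y/3.636); S=lambda x,y:(260+x/4,155+y/4)
print("vial top plane",onplane(t,334,216.2,.06).round(4),onplane(s,306.8,209.2,.06).round(4))
print("ring",tri(T(194,273),S(595,221) if 0 else (260+(595-400)/4,155+221/4)), onplane(t,*T(194,273),0).round(4))
print("scoop handle end",tri(T(160,184),(260+(680-400)/4,155+152/4)),onplane(t,*T(160,184),.006).round(4))
print("scoop bowl end",tri(T(137,347),(260+(473-400)/4,155+197/4)),onplane(t,*T(137,347),.006).round(4))
# ring by mask
for n,c in(("top",t),("side",s)):
    g=cv2.GaussianBlur(cv2.cvtColor(c["img"],cv2.COLOR_BGR2GRAY),(0,0),.6).astype(int)
    bg=cv2.medianBlur(cv2.cvtColor(c["img"],cv2.COLOR_BGR2GRAY),21).astype(int)
    m=(bg-g>12)
    P=np.array([onplane(c,u,v,0)[:2] for v,u in np.argwhere(m) if abs(u-315)<60 and abs(v-210)<50])
    ctr=np.array([.505,.012])
    for _ in range(10):
        r=np.linalg.norm(P-ctr,axis=1);q=P[abs(r-.067)<.008]
        A=np.c_[2*q,np.ones(len(q))];x=np.linalg.lstsq(A,(q**2).sum(1),rcond=None)[0];ctr=x[:2]
    print("ring",n,ctr.round(4),np.sqrt(x[2]+ctr@ctr).round(4),len(q))
q2=lambda x,y:(180+x*90/415,130+y*130/600)
q3=lambda x,y:(380+(x-415)/5,140+y/5)
tt=np.array([onplane(t,*q2(*p),.025)[:2] for p in((63,93),(366,83),(370,266),(66,273))]);print("tooltray",tt.round(3).tolist(),tt.mean(0).round(4))
vt=np.array([onplane(t,*q3(*p),.025)[:2] for p in((547,73),(746,78),(748,277),(548,275))]);print("vtray",vt.round(3).tolist(),vt.mean(0).round(4))
print("vtray vials",[onplane(t,*p,.064)[:2].round(4).tolist() for p in((416.5,158.8),(428.9,159.3),(441.2,159.6))])
print("dish",onplane(t,413.4,228.6,.025).round(4),onplane(s,341.5,302,.025).round(4))
print("beaker top?",onplane(t,*q2(232,437),.095).round(3)," base",onplane(t,*q2(260,445),.0).round(3))
print("spatula edge",onplane(t,*q2(180,122),.011).round(3),"bigvial",onplane(t,312.7,160.4,.085).round(3))
```

```text
vialcap (array([ 0.4843, -0.026 ,  0.0535]), np.float64(0.0003))
vial top plane [ 0.4839 -0.026   0.06  ] [ 0.4833 -0.0281  0.06  ]
ring (array([ 5.07e-01,  1.89e-02, -5.00e-04]), np.float64(0.0001)) [0.5069 0.0189 0.    ]
scoop handle end (array([0.5793, 0.0476, 0.0036]), np.float64(0.0011)) [0.5781 0.0477 0.006 ]
scoop bowl end (array([0.4446, 0.0635, 0.0075]), np.float64(0.0018)) [0.4459 0.0633 0.006 ]
ring top [0.5081 0.0202] 0.067 447
ring side [0.5067 0.0218] 0.0671 564
tooltray [[0.676, 0.392], [0.685, 0.196], [0.567, 0.189], [0.559, 0.383]] [0.6216 0.2899]
vtray [[0.673, -0.237], [0.673, -0.356], [0.554, -0.355], [0.553, -0.237]] [ 0.6129 -0.2962]
vtray vials [[0.652, -0.2591], [0.6513, -0.295], [0.6513, -0.3308]]
dish [ 0.4553 -0.2561  0.025 ] [ 0.4569 -0.2575  0.025 ]
beaker top? [0.452 0.258 0.095]  base [0.454 0.259 0.   ]
spatula edge [0.661 0.318 0.011] bigvial [0.637 0.036 0.085]
```

```bash
python3 -m inch '1 0 0 0 0 0 .9;1 0 0 0 0 0 .9;1 0 0 0 0 0 .9;1 0 0 0 0 0 .9;1 0 0 0 0 0 .9;1 0 0 0 0 0 .9;1 0 0 0 0 0 .915;1 -.95 .44 0 0 0 0;1 -.95 .44 0 0 0 0;1 -.95 .44 0 0 0 0' 20
python3 -m inch '1 -.95 .44 0 0 0 0;1 -.95 .44 0 0 0 0;1 -.95 .44 0 0 0 0;1 -.95 .44 0 0 0 0;1 -.95 .44 0 0 0 0;1 -.95 .44 0 0 0 0;1 -.95 .44 0 0 0 0;1 -.95 .44 0 0 0 0;1 -.95 .44 0 0 0 0;1 -.95 .44 0 0 0 0'
```

```text
time_s: 1.35
ee_pos: [0.2883, 0.4041, 0.2051]
eef_rot: [-3.141, 0.001, 1.571]
force: [0.8, -0.1, 0.6]
grip_width: 0.0942
grip_force: 0.0
time_s: 2.6
ee_pos: [0.4202, 0.1191, 0.2053]
eef_rot: [-3.141, 0.0, 1.571]
force: [0.5, 0.4, -1.1]
grip_width: 0.0939
grip_force: 0.0
```

```bash
python3 -m inch '1 -.974 .424 0 0 0 0;1 -.974 .424 0 0 0 0;1 -.974 .424 0 0 0 0;1 -.974 .424 0 0 0 0;1 -.974 .424 0 0 0 0;1 0 0 1 0 0 0;1 0 0 1 0 0 0;1 0 0 1 0 0 0;1 0 0 1 0 0 0'
python3 -m inch '1 0 0 .8 0 0 0;1 0 0 .8 0 0 0;1 0 0 .5 0 0 0;1 0 0 0 0 0 0;-1 0 0 0 0 0 0;-1 0 0 0 0 0 0;-1 0 0 0 0 0 0;-1 0 0 0 0 0 0;-1 0 0 0 0 0 0;-1 0 0 0 0 0 0' 15
```

```text
time_s: 3.72
ee_pos: [0.4834, -0.026, 0.0843]
eef_rot: [-3.141, -0.0, 1.571]
force: [0.9, -0.4, -0.4]
grip_width: 0.094
grip_force: 0.0
time_s: 4.97
ee_pos: [0.4836, -0.026, 0.0225]
eef_rot: [3.142, 0.0, 1.571]
force: [0.7, -0.1, 0.2]
grip_width: 0.0373
grip_force: 0.0
```

```bash
python3 -m inch '-1 0 0 0 0 0 0;-1 0 0 0 0 0 0;-1 0 0 0 0 0 0'
python3 -m inch '-1 0 0 -.5 0 0 0;-1 0 0 -1 0 0 0;-1 0 0 -1 0 0 0;-1 0 0 -1 0 0 0'
```

```text
time_s: 5.35
ee_pos: [0.4836, -0.026, 0.0224]
eef_rot: [3.142, 0.0, 1.571]
force: [1.2, 0.1, 0.3]
grip_width: 0.0279
grip_force: 15.0
time_s: 5.85
ee_pos: [0.4835, -0.026, 0.1295]
eef_rot: [3.141, 0.0, 1.571]
force: [-0.2, -0.4, -0.9]
grip_width: 0.0276
grip_force: 15.0
```

```bash
python3 -m inch '-1 -.997 .41 0 0 0 0;-1 -.997 .41 0 0 0 0;-1 -.997 .41 0 0 0 0;-1 -.997 .41 0 0 0 0;-1 -.997 .41 0 0 0 0;-1 -.997 .41 0 0 0 0;-1 -.997 .41 0 0 0 0;-1 -.997 .41 0 0 0 0;-1 -.997 .41 0 0 0 0;-1 0 0 0 0 0 0'
python3 -m inch '-1 0 0 .9 0 0 0;-1 0 0 .9 0 0 0;-1 0 0 .9 0 0 0;-1 0 0 .4 0 0 0;-1 0 0 .2 0 0 0;-1 0 0 .1 0 0 0;-1 0 0 0 0 0 0'
```

```text
time_s: 7.1
ee_pos: [0.5942, -0.2967, 0.1279]
eef_rot: [3.141, 0.0, 1.569]
force: [0.2, 0.5, -0.5]
grip_width: 0.0281
grip_force: 15.0
time_s: 7.98
ee_pos: [0.5947, -0.2954, 0.0264]
eef_rot: [3.14, 0.001, 1.571]
force: [0.4, -0.2, 1.8]
grip_width: 0.0276
grip_force: 15.0
```

```bash
python3 -m inch '-.1 0 0 0 0 0 0;-.1 0 0 0 0 0 0;-.1 0 0 0 0 0 0;-.1 0 0 -.4 0 0 0;-.1 0 0 -.9 0 0 0;-.1 0 0 -1 0 0 0;-.1 0 0 -1 0 0 0;-.1 0 0 -1 0 0 0'
python3 - <<'E'
from h import *
s=grab("side");cv2.imwrite("pics/s1.png",cv2.convertScaleAbs(np.hstack([cv2.resize(s["img"][220:340,360:480],(390,390)),cv2.resize(s["img"][155:255,260:360],(390,390))]),alpha=1.4))
E
```

```text
time_s: 8.98
ee_pos: [0.5943, -0.2952, 0.1565]
eef_rot: [3.141, 0.0, 1.571]
force: [-0.1, -0.2, -1.0]
grip_width: 0.0421
grip_force: 0.0
```

View pics/s1.png

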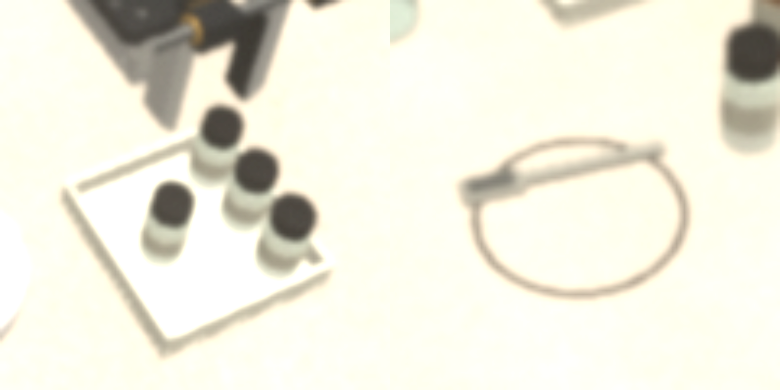

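The vial stands upright in the tray at about (168,225) in the crop, and the scoop is unmoved on the ring. Next is the scoop.

```bash
python3 -m inch '0 .978 -.265 0 0 0 0;0 .978 -.265 0 0 0 0;0 .978 -.265 0 0 0 0;0 .978 -.265 0 0 0 0;0 .978 -.265 0 0 0 0;0 .978 -.265 0 0 0 0;0 .978 -.265 0 0 0 0;0 .978 -.265 0 0 0 0;0 .978 -.265 0 0 0 0;0 .978 -.265 0 0 0 0'
python3 -m inch '0 .978 -.265 0 0 0 0;0 .978 -.265 0 0 0 0;0 0 0 0 0 0 -.93;0 0 0 0 0 0 -.93;0 0 0 0 0 0 -.93;0 0 0 0 0 0 -.93;0 0 0 0 0 0 -.93;0 0 0 0 0 0 -.93;0 0 0 0 0 0 -.93;0 0 0 0 0 0 -.93'
python3 -m inch '0 0 0 0 0 0 -.89;0 0 0 1 0 0 0;0 0 0 1 0 0 0;0 0 0 1 0 0 0;0 0 0 .8 0 0 0;0 0 0 0 0 0 0'
python3 - <<'E'
from h import *
c=grab("side");cv2.imwrite("pics/s2.png",cv2.convertScaleAbs(cv2.resize(c["img"][150:250,240:380],(770,550),interpolation=cv2.INTER_CUBIC),alpha=1.3))
E
```

```text
time_s: 10.28
ee_pos: [0.5146, -0.0009, 0.1551]
eef_rot: [3.141, 0.0, 1.571]
force: [0.3, -0.3, 0.9]
grip_width: 0.047
grip_force: 0.0
time_s: 11.52
ee_pos: [0.499, 0.0569, 0.1551]
eef_rot: [3.141, 0.001, 2.875]
force: [0.6, 0.2, 0.1]
grip_width: 0.0472
grip_force: 0.0
time_s: 12.28
ee_pos: [0.4983, 0.0569, 0.0398]
eef_rot: [-3.141, -0.002, 3.024]
force: [-0.6, -0.3, 0.3]
grip_width: 0.047
grip_force: 0.0
```

View pics/s2.png

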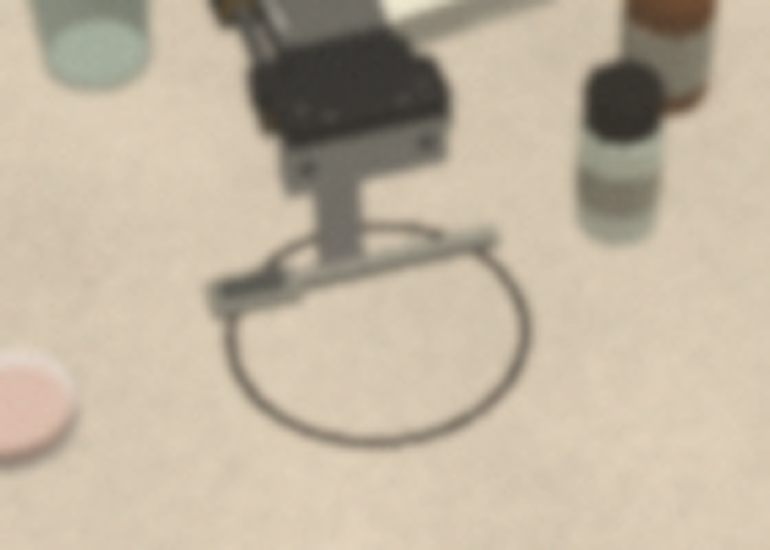

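The open fingers straddle the handle just above the bowl neck, with the near finger at (340,255) in the crop. I'm lowering and closing.

```bash
python3 -m inch '0 0 0 .7 0 0 0;0 0 0 .35 0 0 0;0 0 0 .17 0 0 0;0 0 0 .03 0 0 0;0 0 0 0 0 0 0'
python3 -m inch '-1 0 0 0 0 0 0;-1 0 0 0 0 0 0;-1 0 0 0 0 0 0;-1 0 0 0 0 0 0;-1 0 0 0 0 0 0;-1 0 0 0 0 0 0;-1 0 0 0 0 0 0;-1 0 0 0 0 0 0' 25
```

```text
time_s: 12.95
ee_pos: [0.4992, 0.0569, 0.0034]
eef_rot: [3.142, 0.001, 3.024]
force: [-0.2, 0.8, -0.4]
grip_width: 0.0471
grip_force: 0.0
time_s: 13.95
ee_pos: [0.4989, 0.0569, 0.003]
eef_rot: [3.142, -0.0, 3.024]
force: [-0.5, 0.6, 0.6]
grip_width: 0.0095
grip_force: 25.0
```

```bash
python3 -m inch '-1 0 0 -.4 0 0 0;-1 0 0 -.9 0 0 0;-1 0 0 -1 0 0 0;-1 0 0 -1 0 0 0;-1 0 0 -1 0 0 0;-1 0 0 0 0 0 .9;-1 0 0 0 0 0 .9;-1 0 0 0 0 0 .9;-1 0 0 0 0 0 .9'
python3 -m inch '-1 0 0 0 0 0 .9;-1 0 0 0 0 0 .9;-1 0 0 0 0 0 .9;-1 0 0 0 0 0 .9;-1 0 0 0 0 0 .88;-1 0 0 0 0 0 0'
python3 - <<'E'
from h import *
c=grab("side");cv2.imwrite("pics/s3.png",cv2.convertScaleAbs(cv2.resize(c["img"][80:260,200:380],(600,600),interpolation=cv2.INTER_CUBIC),alpha=1.3))
E
```

```text
time_s: 15.08
ee_pos: [0.4989, 0.0569, 0.1327]
eef_rot: [3.141, 0.0, 2.391]
force: [0.1, -0.6, -0.6]
grip_width: 0.0086
grip_force: 25.0
time_s: 15.82
ee_pos: [0.4989, 0.0569, 0.1326]
eef_rot: [3.141, 0.0, 1.615]
force: [-1.0, 1.0, -0.3]
grip_width: 0.0094
grip_force: 25.0
```

View pics/s3.png

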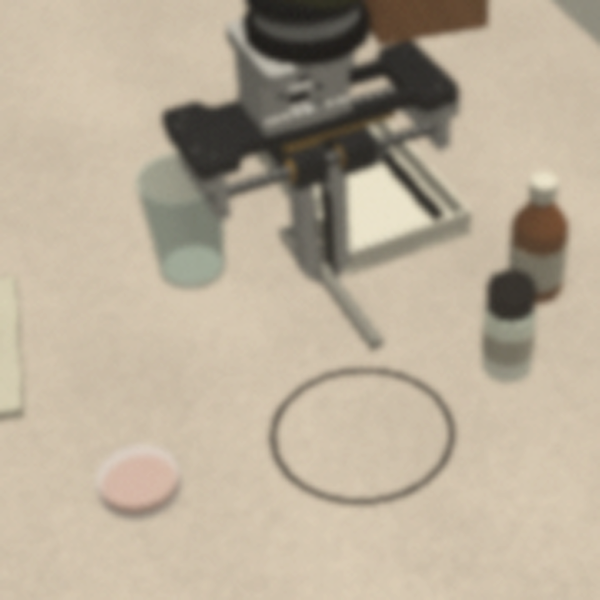

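The scoop is held level, with its handle end at (378,343), and the beaker and bottle are clear.

```bash
python3 -m inch '-1 .89 .446 0 0 0 0;-1 .89 .446 0 0 0 0;-1 .89 .446 0 0 0 0;-1 .89 .446 0 0 0 0;-1 .89 .446 0 0 0 0;-1 .89 .446 0 0 0 0;-1 .89 .446 0 0 0 0;-1 .89 .446 0 0 0 0;-1 .89 .446 0 0 0 0;-1 0 0 0 0 0 0'
python3 -m inch '-1 0 0 1 0 0 0;-1 0 0 1 0 0 0;-1 0 0 1 0 0 0;-1 0 0 .5 0 0 0;-1 0 0 .3 0 0 0;-1 0 0 .22 0 0 0;-1 0 0 .15 0 0 0;-1 0 0 0 0 0 0'
```

```text
time_s: 17.12
ee_pos: [0.6087, 0.3035, 0.1315]
eef_rot: [-3.141, 0.0, 1.619]
force: [-0.4, -0.3, -0.3]
grip_width: 0.0094
grip_force: 25.0
time_s: 18.12
ee_pos: [0.609, 0.3023, 0.0072]
eef_rot: [3.141, -0.0, 1.614]
force: [-0.8, -0.3, -0.6]
grip_width: 0.0097
grip_force: 25.0
```

```bash
python3 -m inch '-.4 0 0 0 0 0 0;-.4 0 0 0 0 0 0;-.4 0 0 0 0 0 0;-.4 0 0 -.4 0 0 0;-.4 0 0 -1 0 0 0;-.4 0 0 -1 0 0 0;-.4 0 0 -1 0 0 0;-.4 0 0 -1 0 0 0;.5 0 0 -.1 0 0 .65;.5 0 0 0 0 0 .65'
python3 - <<'E'
from h import *
o=ctrl.get_obs();p=o["ee_pos"];y=o["eef_rot"][2]
d=np.array([.0515,.2765]);d/=np.linalg.norm(d);tg=np.array([.456,-.257])-.075*d
D=tg-p[:2];print(p.round(4),y.round(3),np.arctan2(d[1],d[0]),tg,(D@[np.cos(y),np.sin(y)])/.03,(D@[np.sin(y),-np.cos(y)])/.03)
E
```

```text
time_s: 19.38
ee_pos: [0.609, 0.3023, 0.1436]
eef_rot: [3.14, -0.001, 1.384]
force: [-0.4, -0.0, -0.1]
grip_width: 0.0446
grip_force: 0.0
[0.609  0.3023 0.1436] 1.384 1.3866496430118098 [ 0.44226692 -0.33073196] -21.767327237007787 -1.536482720014539
```

```bash
python3 -m inch '.49 -.99 -.07 0 0 0 0;.49 -.99 -.07 0 0 0 0;.49 -.99 -.07 0 0 0 0;.49 -.99 -.07 0 0 0 0;.49 -.99 -.07 0 0 0 0;.49 -.99 -.07 0 0 0 0;.49 -.99 -.07 0 0 0 0;.49 -.99 -.07 0 0 0 0;.49 -.99 -.07 0 0 0 0;.49 -.99 -.07 0 0 0 0'
python3 -m inch '.49 -.99 -.07 0 0 0 0;.49 -.99 -.07 0 0 0 0;.49 -.99 -.07 0 0 0 0;.49 -.99 -.07 0 0 0 0;.49 -.99 -.07 0 0 0 0;.49 -.99 -.07 0 0 0 0;.49 -.99 -.07 0 0 0 0;.49 -.99 -.07 0 0 0 0;.49 -.99 -.07 0 0 0 0;.49 -.99 -.07 0 0 0 0'
python3 -m inch '.49 -.99 -.07 0 0 0 0;.49 -.99 -.07 0 0 0 0;.49 0 0 1 0 0 0;.49 0 0 1 0 0 0;.49 0 0 .8 0 0 0;.49 0 0 0 0 0 0'
python3 - <<'E'
from h import *
c=grab("side");s=grab("top")
cv2.imwrite("pics/s4.png",cv2.convertScaleAbs(np.hstack([cv2.resize(c["img"][100:170,260:350],(400,311)),cv2.resize(c["img"][230:360,260:427],(400,311))]),alpha=1.3))
o=ctrl.get_obs();print(o["ee_pos"],o["eef_rot"])
E
```

```text
time_s: 20.62
ee_pos: [0.5338, 0.0131, 0.1429]
eef_rot: [3.14, -0.0, 1.387]
force: [-0.5, -0.4, -0.1]
grip_width: 0.0701
grip_force: 0.0
time_s: 21.88
ee_pos: [0.459, -0.2752, 0.1429]
eef_rot: [3.14, 0.001, 1.387]
force: [0.9, -0.2, -0.4]
grip_width: 0.0702
grip_force: 0.0
time_s: 22.62
ee_pos: [0.4437, -0.3314, 0.0573]
eef_rot: [-3.14, -0.001, 1.387]
force: [1.1, 0.0, -0.3]
grip_width: 0.0698
grip_force: 0.0
[ 0.44460592 -0.33216152  0.05920328] [3.14040617e+00 7.08949806e-04 1.38736914e+00]
```

View pics/s4.png

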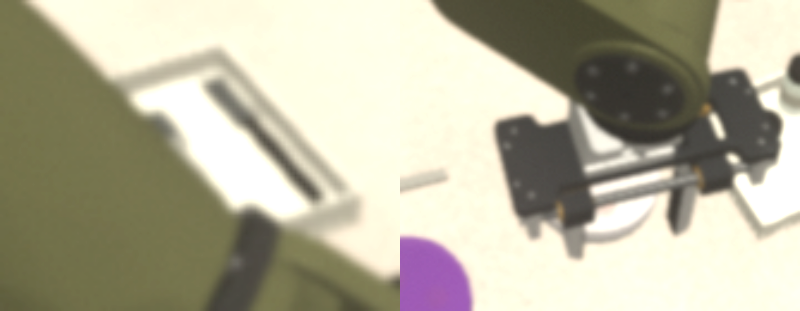

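```bash
python3 - <<'E'
from h import *
c=grab("top");s0=dict(np.load("top0.npz"))
d=cv2.absdiff(c["img"],s0["img"]).max(2)[145:195,188:268]
m=(d>30).astype(np.uint8)
N,L,S,C=cv2.connectedComponentsWithStats(m)
for i in range(1,N):
    if S[i,4]>15:
        q=np.argwhere(L==i);P=np.array([onplane(c,u+188,v+145,.012)[:2] for v,u in q]);Z=[pt(c,u+188,v+145)[2] for v,u in q]
        mu,sv,vt=cv2.PCACompute2(P.astype(np.float32),None)
        print(S[i],P.mean(0).round(4),P.min(0).round(3),P.max(0).round(3),"z pct",np.percentile(Z,[5,50,95]).round(4),"axis",mu if 0 else sv[0].round(3))
for y in(.2,.26,.32,.36): 
    u,v=proj(c,[.585,y,.004]);print("floor z",y,pt(c,u,v)[2].round(4))
E
python3 -m inch '.49 0 -.08 .8 0 0 0;.49 0 0 .6 0 0 0;.49 0 0 .3 0 0 0;.49 0 0 .07 0 0 0;.49 0 0 0 0 0 0'
```

```text
[ 17  26  47   7 191] [0.6079 0.3013] [0.598 0.219] [0.616 0.357] z pct [0.0067 0.0126 0.0168] axis [-0.032  0.999]
floor z 0.2 0.0049
floor z 0.26 0.0078
floor z 0.32 0.0036
floor z 0.36 0.0037
time_s: 23.4
ee_pos: [0.442, -0.3316, 0.0052]
eef_rot: [3.141, 0.0, 1.387]
force: [-0.7, 0.1, 0.4]
grip_width: 0.0701
grip_force: 0.0
```

The scoop lies flat in the tray: its top is at about 12 mm and it spans y = 0.219–0.357. I'm starting the push slowly.

```bash
python3 -m inch '.49 .5 0 0 0 0 0;.49 .2 0 0 0 0 0;.49 .2 0 0 0 0 0;.49 .3 0 0 0 0 0;.49 .5 0 0 0 0 0;.49 .5 0 0 0 0 0;.49 .5 0 0 0 0 0;.49 .4 0 0 0 0 0;.49 .2 0 0 0 0 0;.49 0 0 0 0 0 0'
python3 - <<'E'
from h import *
for n in("top","side"):
    c=grab(n);o=ctrl.get_obs()
    # lid/dish: points by range near z=.025 around the expected place
    R=c["range_z"];p=o["ee_pos"];y=o["eef_rot"][2];d=np.array([np.cos(y),np.sin(y)]);e=p[:2]+.0504*d
    u0,v0=map(int,proj(c,[*e,.025]));Q=[]
    for v in range(v0-45,v0+45):
        for u in range(u0-45,u0+45):
            if R[v,u]>0:
                q=pt(c,u,v)
                if .017<q[2]<.034 and np.linalg.norm(q[:2]-e)<.075: Q.append(q)
    Q=np.array(Q,np.float32);(cx,cy),r=cv2.minEnclosingCircle(Q[:,:2].copy())
    print(n,"exp",e.round(4),"mean",Q.mean(0).round(4),"circ",cx,cy,r,len(Q))
    cv2.imwrite(f"pics/p_{n}.png",c["img"])
E
```

```text
time_s: 24.65
ee_pos: [0.4599, -0.2336, 0.0046]
eef_rot: [-3.141, -0.0, 1.388]
force: [0.4, -1.3, 0.4]
grip_width: 0.0697
grip_force: 0.0
top exp [ 0.469  -0.1843] mean [ 0.4751 -0.1671  0.0253] circ 0.46985679864883423 -0.18181416392326355 0.055361971259117126 749
side exp [ 0.469  -0.1845] mean [ 0.4683 -0.2185  0.0243] circ 0.4659710228443146 -0.21547944843769073 0.055758312344551086 610
```

```bash
python3 -m inch '.49 .3 0 0 0 0 0;.49 .6 0 0 0 0 0;.49 .8 0 0 0 0 0;.49 .8 0 0 0 0 0;.49 .8 0 0 0 0 0;.49 .8 0 0 0 0 0;.49 .7 0 0 0 0 0;.49 .5 0 0 0 0 0;.49 .3 0 0 0 0 0;.49 .2 0 0 0 0 0'
cat > look.py <<'E'
from h import *
c=grab("top");o=ctrl.get_obs();R=c["range_z"];e=o["ee_pos"][:2]+.0525*np.array([np.cos(1.388),np.sin(1.388)])
u0,v0=map(int,proj(c,[*e,.025]))
Q=[(u,v,*pt(c,u,v)) for v in range(v0-45,v0+45) for u in range(u0-45,u0+45) if R[v,u]>0]
Q=np.array([q for q in Q if .017<q[4]<.034 and np.hypot(q[2]-e[0],q[3]-e[1])<.075],np.float32)
print("exp",e.round(4),"circ",cv2.minEnclosingCircle(Q[:,2:4].copy()),len(Q),Q[:,4].mean())
cv2.imwrite("pics/l_%d.png"%(o["time_s"]*100),cv2.convertScaleAbs(cv2.resize(c["img"][160:270,250:390],(700,550),interpolation=cv2.INTER_CUBIC),alpha=1.4))
E
python3 look.py
```

```text
time_s: 26.0
ee_pos: [0.4916, -0.0626, 0.0047]
eef_rot: [-3.142, 0.0, 1.387]
force: [-0.8, -2.3, 0.5]
grip_width: 0.0699
grip_force: 0.5
exp [ 0.5012 -0.0106] circ ((0.502181351184845, -0.006494681350886822), 0.05349496379494667) 396 0.025546435
```

```bash
python3 -m inch '.49 .2 0 0 0 0 0;.49 .25 0 0 0 0 0;.49 .25 0 0 0 0 0;.49 .15 0 0 0 0 0;.49 .1 0 0 0 0 0;.49 0 0 0 0 0 0;.49 -.5 0 0 0 0 0;.49 -1 0 0 0 0 0;.49 -1 0 -.5 0 0 0;.49 -1 0 -1 0 0 0'
python3 -m inch '.49 -1 0 -1 0 0 0;.49 -1 0 -1 0 0 0;.49 -1 0 0 0 0 0;.49 -1 0 0 0 0 0;.49 -1 0 0 0 0 0'
sed 's/e=o\[.*/e=np.array([.5075,.0205])/' look.py > look2.py; python3 look2.py; ls pics/l_*
```

```text
time_s: 27.3
ee_pos: [0.4764, -0.1398, 0.0495]
eef_rot: [-3.139, -0.0, 1.387]
force: [-0.3, 0.1, -0.1]
grip_width: 0.0701
grip_force: 0.0
time_s: 27.92
ee_pos: [0.4493, -0.2875, 0.1098]
eef_rot: [3.141, 0.0, 1.387]
force: [-0.0, -0.1, -0.3]
grip_width: 0.07
grip_force: 0.0
exp [0.5075 0.0205] circ ((0.5061042308807373, 0.016201363876461983), 0.05485883727669716) 1132 0.025472686
pics/l_2605.png
pics/l_2797.png
```

View pics/l_2797.png

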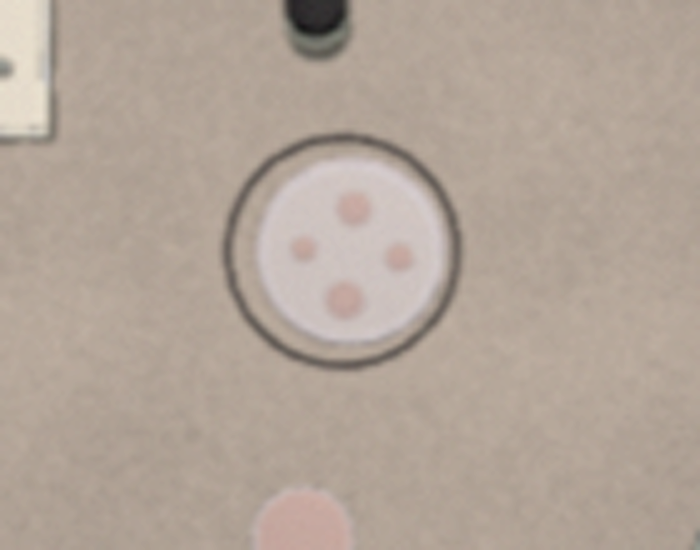

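The dish is wholly inside the ring (dish centre (352,250), ring centre (342,251) in the crop), but about 5 mm to the right of centre. I'll nudge it gently for margin.

```bash
python3 -m inch '.49 0 0 1 0 0 0;.49 0 0 1 0 0 0;.49 0 0 .9 0 0 0;.49 0 0 .5 0 0 0;.49 0 0 .1 0 0 0;.49 1 0 0 0 0 0;.49 1 0 0 0 0 0;.49 1 0 0 0 0 0;.49 1 0 0 0 0 0;.49 1 0 0 0 0 0'
python3 -m inch '.49 1 0 0 0 0 0;.49 .9 0 0 0 0 0;.49 .5 0 0 0 0 0;.49 .2 0 0 0 0 0;.49 .1 0 0 0 0 0;.49 0 0 0 0 0 0'
```

```text
time_s: 29.22
ee_pos: [0.4784, -0.1376, 0.0059]
eef_rot: [3.14, 0.0, 1.387]
force: [-0.8, 0.0, -0.1]
grip_width: 0.0704
grip_force: 0.0
time_s: 29.98
ee_pos: [0.4924, -0.059, 0.0048]
eef_rot: [3.141, 0.0, 1.387]
force: [-0.5, 1.2, 1.0]
grip_width: 0.0702
grip_force: 0.0
```

```bash
python3 -m inch '.49 .25 0 0 0 0 0;.49 .25 0 0 0 0 0;.49 .15 0 0 0 0 0;.49 .12 0 0 0 0 0;.49 .1 0 0 0 0 0;.49 .1 0 0 0 0 0;.49 0 0 0 0 0 0'
python3 -m inch '.49 -.4 0 0 0 0 0;.49 -1 0 0 0 0 0;.49 -1 0 0 0 0 0;.49 -1 0 -1 0 0 0;.49 -1 0 -1 0 0 0;.49 -1 0 -1 0 0 0;.49 -1 0 -1 0 0 0;.49 -1 0 -1 0 0 0;.49 0 0 0 0 0 0;.49 0 0 0 0 0 0'
python3 look2.py
python3 - <<'E'
from h import *
a=dict(np.load("top0.npz"));c=grab("top")
for n,p in(("beaker",[.453,.257,.05]),("bottle",[.69,.105,.06]),("jar",[.67,-.11,.04]),("vialtray",[.61,-.296,.04]),("tooltray",[.615,.29,.01])):
    u,v=map(int,proj(c,p));s=np.s_[v-20:v+20,u-20:u+20];print(n,(cv2.absdiff(a["img"],c["img"]).max(2)[s]>35).sum())
N,L,S,C=cv2.connectedComponentsWithStats((cv2.cvtColor(c["img"],7-1)<55).astype(np.uint8))
for i in range(1,N):
    if 20<S[i,4]<200 and 150<C[i][1]<200 and 400<C[i][0]<450: print(C[i].round(1),onplane(c,*C[i],.064).round(4))
E
```

```text
time_s: 30.85
ee_pos: [0.4977, -0.0297, 0.0047]
eef_rot: [-3.142, -0.0, 1.387]
force: [0.8, -0.1, 0.3]
grip_width: 0.0699
grip_force: 0.0
time_s: 32.1
ee_pos: [0.4567, -0.2479, 0.1538]
eef_rot: [-3.14, -0.001, 1.387]
force: [-1.1, 0.3, 0.0]
grip_width: 0.07
grip_force: 0.0
exp [0.5075 0.0205] circ ((0.5071978569030762, 0.021361105144023895), 0.05508787930011749) 1123 0.025443174
beaker 0
bottle 0
jar 0
vialtray 367
tooltray 169
[416.5 158.7] [ 0.6524 -0.2593  0.064 ]
[428.8 159.2] [ 0.6515 -0.2948  0.064 ]
[441.2 159.6] [ 0.6513 -0.3308  0.064 ]
```

Dish is centred to within about 1 mm and the bystanders are unmoved.

```bash
python3 -c "
from station import ticket
print(ticket.hand_in())"
```

```text
the job is handed in; nothing more can be done
None
```

The job is handed in, no verdict returned: the vial stands in the vial tray (not seen again after it was placed), the scoop lies flat in the instrument tray, the covered dish sits about 1 mm off the ring's centre, and the beaker, bottle and jar are unmoved.

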